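# Fit a valve knob on its D-shaft and hold it pressed

### The arm

A 6-joint arm with a two-finger parallel gripper is mounted at the origin on the work surface. World frame = base frame: x ahead of the robot, y to its left, z up, the work surface at z = 0. Lengths are in mm, angles in degrees, forces in N, time in s.
With the tool pointing down it reaches from about 300 to 850 mm from the base axis. Payload 4.2 kg.
Tool frame: the origin (TCP) lies between the finger pads; the fingertips stand 8 mm ahead of it and the grasp point (between the pads) lies 11 mm behind it; x points along the fingers, y is the direction in which the jaws open and shut, and the axes are right-handed (so a half turn about x gives the same grasp; the last joint's range is limited). The gripper opens to 91 mm and grips with 3 to 60 N. Pads are 32 mm wide; open, the fingers measure 118 mm over their backs; the gripper's body (76 mm by 178 mm) begins 60 mm behind the grasp point.
Start: joints at [-74.141, 18.312, 89.639, -0, 72.044, -1.146], TCP at [168.168, -549.874, 221.976] pointing down, gripper open.
Joint ranges: [-177.97, 177.97], [-48.28, 115.42], [12.27, 149.76], [-77.06, 257.06], [2.81, 150.46], [-146.56, 146.56]. Speed limits (degrees/s): [147.25, 147.25, 180, 180, 180, 180].

### API

Orientations are given as [roll, pitch, yaw] about the fixed x, y, z axes, in that order (R = Rz(yaw) Ry(pitch) Rx(roll)).
In Python, from workcell import env gives the robot as it stands.
- The arm moves only by the tool arm_command, never from a script. Its arguments are lists of equal length, an entry for each row: "slide": the shift along the tool's x, y, z in cm, a list of three; "turn": the turn, a rotation vector about the tool's x, y, z in rad, a list of three; "grip": the closure in counts, from 0 (fully open) to 255 (shut). A call has 1 to 20 rows; each row is the pose to reach, as a shift and turn from the pose commanded when the call began, along the tool's axes at that moment; what a row does not reach only later rows make up. A row lasts 1/12 s, in which the tool goes at most 41.7 mm and 7.16 degrees, less where a joint would pass 70% of its speed; a pose out of reach is approached as far as the arm can. A call with a gripper value outside its range is refused whole. The fingers move at their own pace and stop on an object; "newtons" is the grip in N (left out, the last holds). Time passes only in rows, so rows that repeat a pose let the fingers close. It gives the time, the measured TCP pose, the force and the opening at its end, in the units of the state.
- env.state(): the state, without advancing time (a new reading comes with each control period).
- env.grab_frame(name): name is "scene" or "top" or "wrist"; returns (picture, depth): 384x512x3 uint8, red, green, blue; 384x512 float32, mm along the optical axis (not along the pixel's ray), 0 where there is no reading.
- env.calibration(name): a dict with "K" (3x3 intrinsics, pixels), "camera_from_world" (4x4, takes a point from world to camera coordinates); the wrist camera has in their place "T_tool_cam" (4x4, takes a point from camera to tool coordinates, whose origin is the TCP and whose axes are the tool frame's). Camera axes: x right, y up, looking along -z (the intrinsics and any distortion apply to the point x, -y, -z); pixel columns grow to the right and rows downward; lengths in mm; the calibration is good to about 2 mm. A picture is of the moment at which its call begins: read the wrist's pose just before it. calibration takes no time and is no camera call.
- env.job_done(): hands the job in, once; it reports no verdict.
Trained networks look in the newest picture that a camera, given by its name, has taken for a name from the list of things; names that differ only in an ending like _2 or _b are one class to them, and where a whole thing is asked for, a point or a joint stands for the part that bears it (a point fixed in the world has none). Each returns a list of dicts, best first, with "p" (0 to 1); they miss things now and then, are a little off and sometimes report something else, mostly with a low value. They report only what shows in the picture. A call takes as long as a camera call. They do not tell look-alikes from the thing itself.
- env.search_frame(camera, label): "point" ([x, y, z] in mm, in world coordinates, good to about 4 mm: the middle of the surface that is visible of it).
The state is a dict: "time_s": time; "qpos": joint angles; "qvel": joint speeds; "effort": joint torques, N m; "ee_pos": TCP position; "ee_rot": TCP orientation; "force": force on the tool from outside, world axes, zero at the start; "torque": the same for the moment, N m; "gripper_width": finger opening in mm.
Only numpy, scipy, OpenCV 4.12 (cv2) and the standard library are available. Lean on these libraries where they do the work, as an engineer would, in place of code of your own. Each camera call takes 0.05 s, during which the arm holds its last target.

### The job

Take the loose black bar-grip knob out of the shallow tray and fit it on the steel D-shaped spindle standing up from the valve: turn it so that the flat side of the knob matches the flat side of the spindle and push it fully home. Then keep pressing so that the sprung spindle stays right down, and finish like that, still holding the knob pressed down. Leave the round cap, the steel sleeve and the brass plug where they are.

Things in the scene. Friction and masses are not known exactly. Their poses are not given: they have to be found in the camera images.
- knob_center (a point): Loose black plastic knob, 50 mm tall, bore down; point on its axis half-way up. Lower 20 mm: round skirt, diameter 54, with an upright flat on its +x side 20 mm from the axis; the skirt's top is a ledge fingertips can push on. Above: bar grip 14 mm thick (y), x from -23 to +19 mm, 30 mm tall, to be pinched across y. z up; +x to the flat side (white line on bar top and flat). 50-100 g.
- knob_bore (a point): Centre of the bore's mouth in the knob's underside, 25 mm below the knob's centre; same axes. The bore is D-shaped, 20 mm in diameter with its flat 5.5 mm from the axis on the +x side (the side of the skirt's flat), 15 mm deep: 1 mm clear of the spindle all round, so it goes on within about 7 degrees of yaw. With the knob fully home it lies 15 mm below the spindle's top.
- shaft_top (a point): Centre of the top of the valve's upright steel spindle, D-section: diameter 18 mm, one flat 4.5 mm from the axis; top 2.5 mm chamfered by 2 mm. z up, +x to the flat. 98 mm above the bench and 23 mm above the brass nut when released; moves down with the spindle, which cannot turn. Knob fully home: its centre 10 mm above this point, +x axes the same way.
- spindle (a joint): How far the spindle is pressed down: 0 released, 0.006 m at its stop (right down). Spring: starts to move at 5.6 N, 9.8 N at the stop.
- tray: Fixed shallow aluminium tray, 170 mm (x) by 250 mm (y), walls 18 mm high, 4 mm thick floor and walls; origin at the centre of its underside. The knob stands in its +y half, the round cap in its -y half.
- valve: Fixed valve on a 130 mm (x) by 110 mm (y) base plate, body lying along y (134 mm overall), spindle in the middle; a steel tongue reaches 48 mm from the axis to +x, the side of the spindle's flat; origin at the centre of its underside, below the spindle. The brass nut's top is 75 mm above the bench.
- cap_center (a point): Bystander, to be left alone: plain round black plastic cap, 38 mm in diameter, 26 mm tall, no bar grip; the point is its centre.
- sleeve_center (a point): Bystander, to be left alone: steel sleeve (tube) standing on the bench between valve and tray, farther out, 50 mm in diameter and tall; the point is its centre.
- plug_center (a point): Bystander, to be left alone: brass plug with 36 mm hexagon head, standing head down, 32 mm tall, on the bench between valve and tray; the point is half-way up.
Mind the look-alikes: they are no part of the job. Leave any blue or orange look-alike of the part that bears knob_center alone.

How it is judged (in metres and radians):
On the way, in this order (a step that is already met when the one before it is completed fails the run):
1. the knob is lifted out of the tray (height (world z) of knob_center above 0.07 m), for 0.1 s.
2. the knob is fully home on the spindle, flat to flat (z of knob_center in the frame of shaft_top between 0.006 and 0.013 m and horizontal distance between knob_center and shaft_top below 0.004 m and angle between the x axis of knob_center and the x axis of shaft_top, either way round below 0.2 rad and angle between knob_center's own z axis and vertical below 0.12 rad), for 0.1 s.
At the end, for the whole second after the job is handed in: Knob fully home (centre 6-13 mm above the spindle top, within 4 mm of its axis, yaw within 0.2 rad, tilt under 0.12 rad), spindle pressed at least 4.5 of 6 mm, fingers bearing on the knob with over 2 N, all through the last second; bystanders within 30 mm of their places (all of step 2 and value of joint spindle above 0.0045 m and contact force between the fingers and knob above 2 N and distance of each of cap_center, sleeve_center, plug_center from where it was at the start of the episode below 0.03 m); the arm keeps its last pose, push and grip.
It fails at once if a bystander (cap, sleeve or plug) is pushed away by more than 30 mm (distance of any of cap_center, sleeve_center, plug_center from where it was at the start of the episode above 0.03 m).
It also fails if it takes over 45 s, if anything falls off the work surface, if the arm or the gripper's body presses on something with over 40 N, if the wrist force passes 120 N, or if a joint passes its speed limit or range.

## Working session

There is one attempt and no reset: what is moved stays moved. The work goes in short steps, Python scripts to look and compute and a tool call to move; the robot and the scene stay as the last step left them, time stands still between calls to the robot, and variables do not carry over. Pictures are saved under pics/ and viewed, and the job is handed in when it is done.

Besides the shell and the picture viewer there is one more tool, called after "Call:" in YAML: its name, and indented under it one key for each argument. arm_command: Moves the arm, as the interface text tells. Its arguments: {"type":"object","properties":{"slide":{"type":"array","items":{"type":"array","items":{"type":"number"}}},"turn":{"type":"array","items":{"type":"array","items":{"type":"number"}}},"grip":{"type":"array","items":{"type":"number"}},"newtons":{"type":"number"}},"required":["slide","turn","grip"]}

```bash
mkdir -p pics; ls; cat > h.py <<'E'
import numpy as np, cv2
from scipy.spatial.transform import Rotation as R
from workcell import env
def save(n,p,s=1.0,crop=None):
    if crop: r0,r1,c0,c1=crop; p=p[r0:r1,c0:c1]
    p=cv2.resize(p,None,fx=s,fy=s,interpolation=cv2.INTER_CUBIC)
    cv2.imwrite(f'pics/{n}.png',p[:,:,::-1])
def Twc(cam,state=None):
    c=env.calibration(cam)
    if cam=='wrist':
        T=np.eye(4);T[:3,:3]=R.from_euler('xyz',state['ee_rot'],degrees=True).as_matrix();T[:3,3]=state['ee_pos']
        return np.array(c['K']),T@np.array(c['T_tool_cam'])
    return np.array(c['K']),np.linalg.inv(np.array(c['camera_from_world']))
def cloud(cam,d,state=None):
    K,T=Twc(cam,state)
    v,u=np.mgrid[0:d.shape[0],0:d.shape[1]]
    x=(u-K[0,2])/K[0,0]*d; y=(v-K[1,2])/K[1,1]*d
    P=np.stack([x,-y,-d,np.ones_like(d)],-1)@T.T
    P=P[...,:3]; P[d<=0]=np.nan
    return P
E
python3 - <<'E'
from h import *
s=env.state();print(s)
for c in ['scene','top','wrist']:
    s=env.state()
    p,d=env.grab_frame(c); save(c+'0',p,1.5); np.savez(c+'0.npz',p=p,d=d)
    print(c,env.calibration(c))
for l in ['knob_center','shaft_top','cap_center','plug_center','sleeve_center','tray','valve']:
    print(l,env.search_frame('top',l))
E
```

```text
pics
{'time_s': 0.0, 'qpos': array([-7.41398823e+01,  1.83509020e+01,  8.97071896e+01,  2.36190215e-03,
        7.20441886e+01, -1.14638343e+00]), 'qvel': array([-0.01537991,  0.02090354, -0.02712134,  0.00358205,  0.04963075,
        0.0079272 ]), 'effort': array([ 1.43319270e-03, -4.12457013e+01, -2.31971669e+01,  7.28668389e-02,
        4.55861783e-02, -1.53628116e-04]), 'ee_pos': array([ 168.04756483, -549.37101434,  221.12237813]), 'ee_rot': array([-92.40411089,  89.89769518, 104.60166007]), 'force': array([ 1.48851521, -0.85327277, -0.72599744]), 'torque': array([-0.02250631,  0.02130842,  0.00210988]), 'gripper_width': 91.30957735055848}
scene {'K': array([[370.62614923,   0.        , 252.73710648],
       [  0.        , 370.62614923, 190.82742513],
       [  0.        ,   0.        ,   1.        ]]), 'camera_from_world': array([[-1.89590449e-01,  9.81848555e-01,  5.37376542e-03,
         1.10540998e+02],
       [-5.36203390e-01, -1.08120148e-01,  8.37135567e-01,
         1.98066920e+02],
       [ 8.22521359e-01,  1.55831476e-01,  5.46969071e-01,
        -1.26965419e+03],
    
[... 995 characters left out ...]
308e-01, -2.39986156e-01,
        -6.62721688e+01],
       [ 0.00000000e+00,  0.00000000e+00,  0.00000000e+00,
         1.00000000e+00]])}
knob_center [{'point': [366.2, -231.0, 21.5], 'p': 0.92}, {'point': [514.1, -165.5, 27.5], 'p': 0.65}, {'point': [662.7, -168.9, 20.5], 'p': 0.56}]
shaft_top [{'point': [500.6, 231.9, 97.7], 'p': 0.5}]
cap_center [{'point': [528.2, -304.5, 29.1], 'p': 0.61}]
plug_center [{'point': [489.9, -3.4, 27.4], 'p': 0.69}, {'point': [500.4, 229.9, 98.4], 'p': 0.16}]
sleeve_center [{'point': [688.7, -0.0, 41.4], 'p': 0.74}]
tray [{'point': [509.7, -225.3, 3.9], 'p': 0.96}]
valve [{'point': [503.3, 229.0, 30.9], 'p': 0.93}, {'point': [515.0, -162.8, 26.3], 'p': 0.2}]
```

View pics/top0.png

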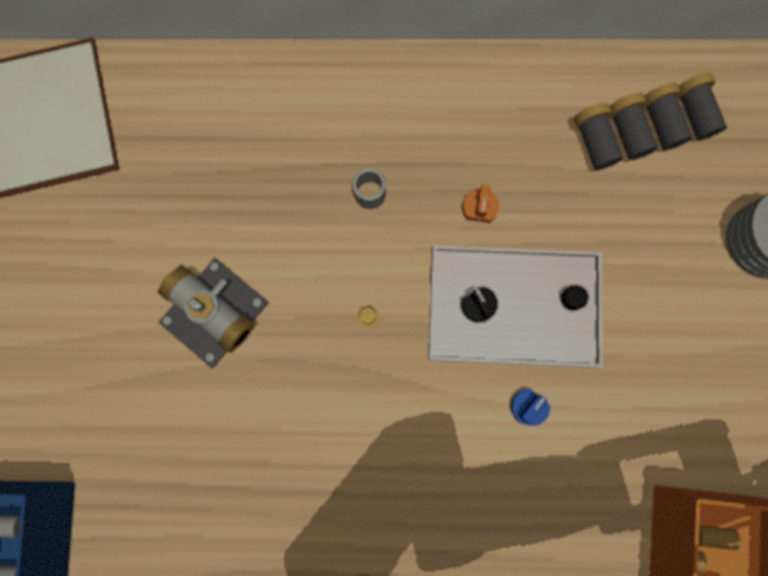

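View pics/scene0.png

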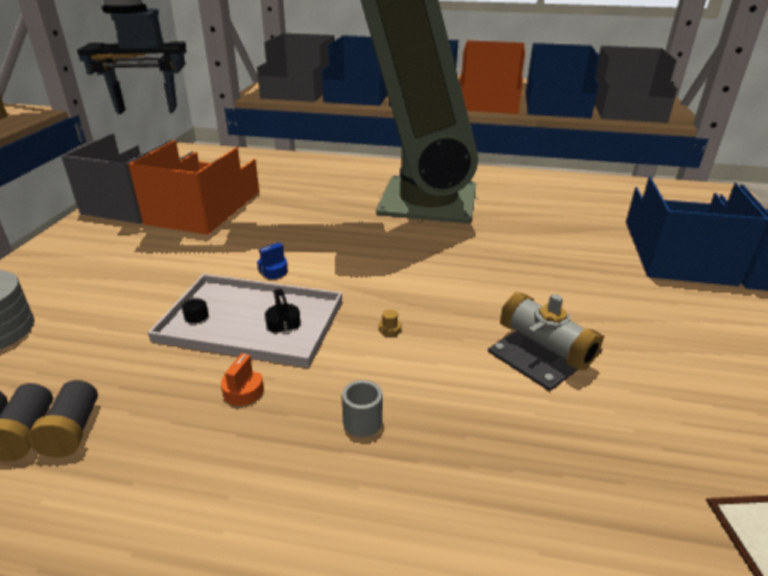

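```bash
python3 - <<'E'
from h import *
z=np.load('top0.npz');save('knobtop',z['p'],6,(160,260,280,370));save('valvetop',z['p'],5,(130,260,80,210))
P=cloud('top',z['d'])
def bb(n,xr,yr,zr):
    m=(P[...,0]>xr[0])&(P[...,0]<xr[1])&(P[...,1]>yr[0])&(P[...,1]<yr[1])&(P[...,2]>zr[0])&(P[...,2]<zr[1])
    q=P[m]
    print(n,len(q),q.mean(0),np.percentile(q,[2,98],axis=0).round(1).tolist())
    r=cv2.minAreaRect(q[:,:2].astype(np.float32)); print(r)
bb('knobbar',(460,580),(-230,-110),(45,70))
bb('skirt',(460,580),(-230,-110),(15,35))
bb('shaft',(480,520),(200,260),(90,110))
E
```

```text
knobbar 139 [ 514.74443219 -165.55680328   52.37550177] [[496.6, -178.9, 47.2], [533.2, -152.1, 55.5]]
((515.21240234375, -165.7533721923828), (41.393836975097656, 14.143234252929688), 29.0090389251709)
skirt 289 [ 513.37217478 -163.50045862   23.0460439 ] [[491.8, -190.2, 17.8], [539.1, -139.8, 31.1]]
((513.6895141601562, -166.42620849609375), (46.41303253173828, 53.41267395019531), 29.233999252319336)
shaft 53 [501.04281707 232.30285153  95.33761829] [[494.1, 224.2, 90.5], [509.8, 239.7, 98.4]]
((500.8721923828125, 233.51309204101562), (16.90574073791504, 13.107710838317871), 46.233489990234375)
```

View pics/knobtop.png

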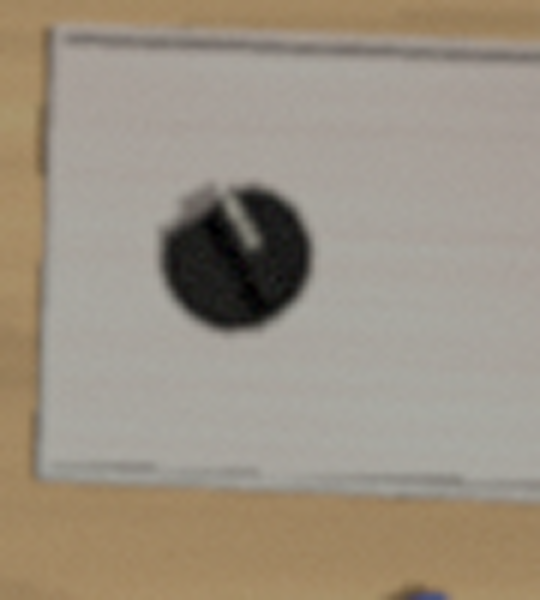

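View pics/valvetop.png

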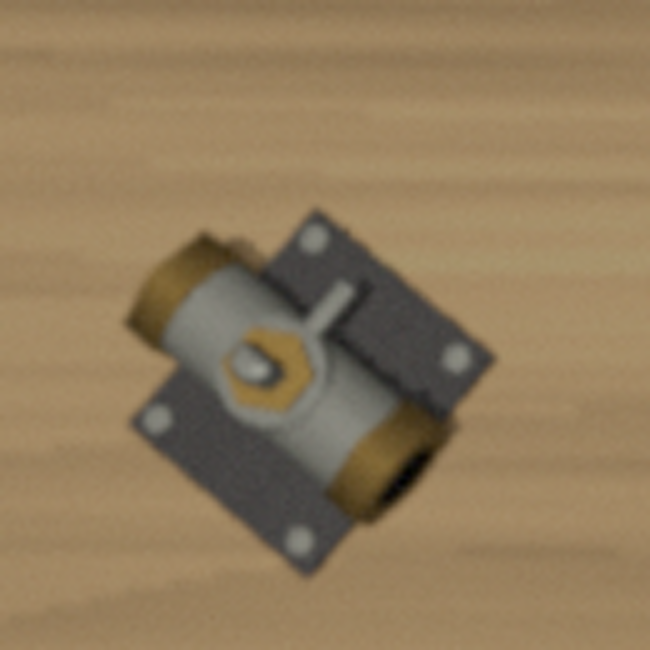

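```bash
cat >> h.py <<'E'
def goal(phi):  # tool x down, tool y at world angle phi (deg)
    a=np.radians(phi); x=np.array([0,0,-1.]); y=np.array([np.cos(a),np.sin(a),0]); return np.stack([x,y,np.cross(x,y)],1)
def plan(pos,phi,p0=None,phi0=None):
    s=env.state()
    R0=R.from_euler('xyz',s['ee_rot'],degrees=True).as_matrix() if phi0 is None else goal(phi0)
    p0=np.array(s['ee_pos'] if p0 is None else p0)
    print('slide cm',(R0.T@(np.array(pos)-p0)/10).round(2),'turn',R.from_matrix(R0.T@goal(phi)).as_rotvec().round(3), 'tooly', np.degrees(np.arctan2(R0[1,1],R0[0,1])).round(2),'toolx',R0[:,0].round(3), 't',s['time_s'],'pos',s['ee_pos'].round(1),'F',s['force'].round(1),'w',round(s['gripper_width'],1),'q',s['qpos'].round(1))
E
python3 - <<'E'
from h import *
for f in (119,-61): plan([516,-165.5,150],f,[168.2,-549.9,222])
E
```

```text
slide cm [  7.2  -26.59 -44.5 ] turn [ 2.932 -0.    -0.   ] tooly -73.0 toolx [-0. -0. -1.] t 0.5 pos [ 168.1 -549.9  221.9] F [-1.   0.3 -0.1] w 91.1 q [-74.1  18.3  89.6  -0.   72.   -1.1]
slide cm [  7.2  -26.59 -44.5 ] turn [-0.209  0.    -0.   ] tooly -73.0 toolx [-0. -0. -1.] t 0.5 pos [ 168.1 -549.9  221.9] F [-1.   0.3 -0.1] w 91.1 q [-74.1  18.3  89.6  -0.   72.   -1.1]
```

Call:
arm_command:
  slide:
    - [0,-26.6,-44.5]
    - [0,-26.6,-44.5]
    - [0,-26.6,-44.5]
    - [0,-26.6,-44.5]
    - [0,-26.6,-44.5]
    - [0,-26.6,-44.5]
    - [0,-26.6,-44.5]
    - [0,-26.6,-44.5]
    - [0,-26.6,-44.5]
    - [0,-26.6,-44.5]
    - [0,-26.6,-44.5]
    - [0,-26.6,-44.5]
    - [0,-26.6,-44.5]
    - [0,-26.6,-44.5]
  turn:
    - [-1.67,0,0]
    - [-1.67,0,0]
    - [-1.67,0,0]
    - [-1.67,0,0]
    - [-1.67,0,0]
    - [-1.67,0,0]
    - [-1.67,0,0]
    - [-1.67,0,0]
    - [-1.67,0,0]
    - [-1.67,0,0]
    - [-1.67,0,0]
    - [-1.67,0,0]
    - [-1.67,0,0]
    - [-1.67,0,0]
  grip: [0,0,0,0,0,0,0,0,0,0,0,0,0,0]

```text
time_s: 1.67
ee_pos: [518.7, -162.1, 221.8]
ee_rot: [103.5, 89.9, 36.7]
force: [0.0, -0.3, -0.5]
gripper_width: 91.2
```

```bash
python3 - <<'E'
from h import *
plan([516,-165.5,150],119)
E
```

```text
slide cm [ 7.18 -0.39  0.21] turn [-1.671e+00  1.000e-03 -2.000e-03] tooly 23.24 toolx [ 0.001  0.001 -1.   ] t 1.6667 pos [ 518.7 -162.1  221.8] F [ 0.  -0.3 -0.5] w 91.2 q [-18.6  15.4  93.8   0.1  70.7 -41.9]
```

Call:
arm_command:
  slide:
    - [2,0,0]
    - [4,0,0]
    - [6,0,0]
    - [7,0,0]
    - [7,0,0]
    - [7,0,0]
    - [7,0,0]
    - [7,0,0]
    - [7,0,0]
    - [7,0,0]
    - [7,0,0]
    - [7,0,0]
    - [7,0,0]
    - [7,0,0]
    - [7,0,0]
    - [7,0,0]
    - [7,0,0]
  turn:
    - [-1.68,0,0]
    - [-1.68,0,0]
    - [-1.68,0,0]
    - [-1.68,0,0]
    - [-1.68,0,0]
    - [-1.68,0,0]
    - [-1.68,0,0]
    - [-1.68,0,0]
    - [-1.68,0,0]
    - [-1.68,0,0]
    - [-1.68,0,0]
    - [-1.68,0,0]
    - [-1.68,0,0]
    - [-1.68,0,0]
    - [-1.68,0,0]
    - [-1.68,0,0]
    - [-1.68,0,0]
  grip: [0,0,0,0,0,0,0,0,0,0,0,0,0,0,0,0,0]

```text
time_s: 3.08
ee_pos: [515.9, -165.4, 152.0]
ee_rot: [-70.3, 90.0, -41.4]
force: [0.0, -0.5, 0.3]
gripper_width: 91.3
```

```bash
python3 - <<'E'
from h import *
plan([516,-165.5,150],119)
s=env.state(); p,d=env.grab_frame('wrist'); save('w1',p,1.5)
np.savez('w1.npz',p=p,d=d,pos=s['ee_pos'],rot=s['ee_rot'])
P=cloud('wrist',d,s)
c=np.array([516,-165.5])
r=np.hypot(P[...,0]-c[0],P[...,1]-c[1])
for n,z0,z1 in(('bar',48,60),('skirt',20,30)):
    m=(r<45)&(P[...,2]>z0)&(P[...,2]<z1); q=P[m]
    print(n,len(q),np.median(q[:,2]),cv2.minAreaRect(q[:,:2].astype(np.float32)), cv2.minEnclosingCircle(q[:,:2].astype(np.float32)))
print(env.search_frame('wrist','knob_center'))
E
```

```text
slide cm [ 0.2  -0.02 -0.  ] turn [-0.002  0.     0.   ] tooly 118.87 toolx [ 0. -0. -1.] t 3.0833 pos [ 515.9 -165.4  152. ] F [ 0.  -0.5  0.3] w 91.3 q [ -19.    18.5  100.1   -0.    61.4 -137.9]
bar 711 53.36748291381713 ((513.6068115234375, -167.59051513671875), (42.000518798828125, 13.62478256225586), 29.120208740234375) ((513.3900756835938, -167.23980712890625), 21.47983169555664)
skirt 1434 23.381453292284107 ((512.5205688476562, -168.35598754882812), (46.56071472167969, 53.121707916259766), 29.558788299560547) ((515.41796875, -166.4543914794922), 26.96785545349121)
[{'point': [508.0, -167.4, 27.8], 'p': 0.82}, {'point': [378.6, -228.1, 16.7], 'p': 0.75}, {'point': [484.4, -9.3, 14.3], 'p': 0.69}, {'point': [653.3, -178.7, 17.8], 'p': 0.62}]
```

View pics/w1.png

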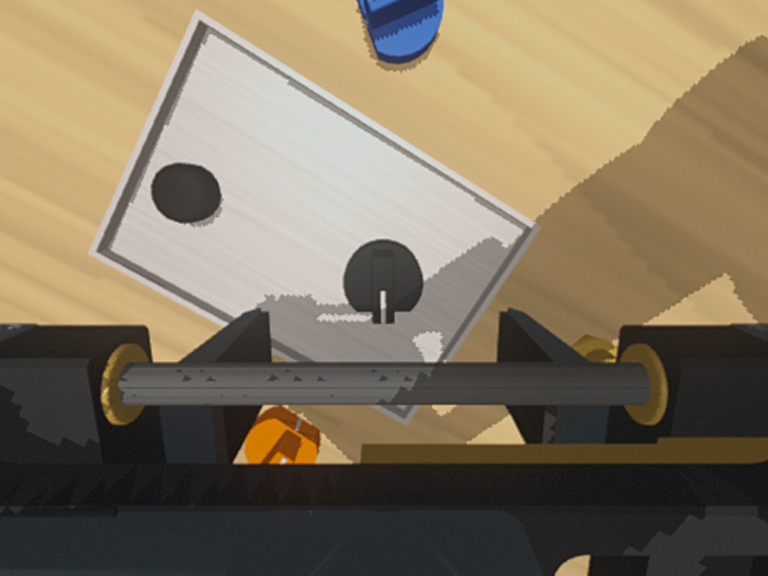

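Call:
arm_command:
  slide:
    - [3,-0.08,-0.09]
    - [6,-0.08,-0.09]
    - [8,-0.08,-0.09]
    - [10,-0.08,-0.09]
    - [11,-0.08,-0.09]
    - [11.5,-0.08,-0.09]
    - [11.7,-0.08,-0.09]
    - [11.7,-0.08,-0.09]
    - [11.7,-0.08,-0.09]
    - [11.7,-0.08,-0.09]
    - [11.7,-0.08,-0.09]
    - [11.7,-0.08,-0.09]
    - [11.7,-0.08,-0.09]
    - [11.7,-0.08,-0.09]
    - [11.7,-0.08,-0.09]
    - [11.7,-0.08,-0.09]
    - [11.7,-0.08,-0.09]
    - [11.7,-0.08,-0.09]
  turn:
    - [0,0,0]
    - [0,0,0]
    - [0,0,0]
    - [0,0,0]
    - [0,0,0]
    - [0,0,0]
    - [0,0,0]
    - [0,0,0]
    - [0,0,0]
    - [0,0,0]
    - [0,0,0]
    - [0,0,0]
    - [0,0,0]
    - [0,0,0]
    - [0,0,0]
    - [0,0,0]
    - [0,0,0]
    - [0,0,0]
  grip: [0,0,0,0,0,0,0,100,200,255,255,255,255,255,255,255,255,255]
  newtons: 40

```text
time_s: 4.68
ee_pos: [515.5, -166.5, 34.9]
ee_rot: [-102.4, 90.0, -73.5]
force: [-0.3, -0.8, 0.4]
gripper_width: 20.6
```

```bash
python3 - <<'E'
from h import *
plan([516,-165.5,150],119)
E
```

```text
slide cm [-11.51   0.06   0.09] turn [-0.001 -0.     0.   ] tooly 118.95 toolx [ 0. -0. -1.] t 4.6833 pos [ 515.5 -166.5   34.9] F [-0.3 -0.8  0.4] w 20.6 q [ -19.1   26.1  108.1   -0.    45.7 -138.1]
```

Call:
arm_command:
  slide:
    - [0,0,0]
    - [0,0,0]
    - [0,0,0]
    - [0,0,0]
    - [0,0,0]
    - [-0.5,0,0]
    - [-2,0,0]
    - [-4,0,0]
    - [-7,0,0]
    - [-10,0,0]
    - [-12,0,0]
    - [-13,0,0]
    - [-13,0,0]
    - [-13,0,0]
  turn:
    - [0,0,0]
    - [0,0,0]
    - [0,0,0]
    - [0,0,0]
    - [0,0,0]
    - [0,0,0]
    - [0,0,0]
    - [0,0,0]
    - [0,0,0]
    - [0,0,0]
    - [0,0,0]
    - [0,0,0]
    - [0,0,0]
    - [0,0,0]
  grip: [255,255,255,255,255,255,255,255,255,255,255,255,255,255]

```text
time_s: 5.85
ee_pos: [515.1, -166.3, 164.5]
ee_rot: [137.3, 90.0, 166.3]
force: [-0.2, -0.3, -1.8]
gripper_width: 13.9
```

```bash
python3 - <<'E'
from h import *
# valve yaw from top cloud
z=np.load('top0.npz');P=cloud('top',z['d'])
r=np.hypot(P[...,0]-501,P[...,1]-232)
def f(n,r0,r1,z0,z1):
    m=(r>=r0)&(r<r1)&(P[...,2]>z0)&(P[...,2]<z1);q=P[m]
    print(n,len(q),q.mean(0).round(1),cv2.minAreaRect(q[:,:2].astype(np.float32)));return q
f('shaft',0,14,95,101); f('plate',0,100,2,22)
for a in range(5,105,8): f(str(a),0,110,a,a+8)
plan([480,180,165],50)
s=env.state(); p,d=env.grab_frame('wrist'); save('w2',p,1.5)
E
```

```text
shaft 33 [501.8 232.2  96.5] ((501.6930847167969, 233.18231201171875), (15.17392635345459, 11.464444160461426), 46.233489990234375)
plate 1672 [501.3 231.1   6.9] ((496.5664978027344, 235.68075561523438), (193.3666229248047, 181.9578857421875), 65.19798278808594)
5 1323 [502.4 231.6   7.4] ((494.0337829589844, 231.6527862548828), (121.07410430908203, 142.57666015625), 51.18571090698242)
13 33 [486.2 219.4  15.2] ((496.5909423828125, 224.29542541503906), (114.34744262695312, 115.50077056884766), 51.39726638793945)
21 26 [491.1 197.5  25.9] ((512.8583374023438, 209.08843994140625), (135.60748291015625, 42.59880828857422), 30.185314178466797)
29 28 [472.4 189.9  33.1] ((498.6902770996094, 226.30691528320312), (121.29145812988281, 53.345176696777344), 51.55137634277344)
37 43 [489.8 202.1  41.7] ((502.2185363769531, 231.20111083984375), (132.8312530517578, 53.200531005859375), 51.141807556152344)
45 121 [499.7 218.   49.8] ((500.7350769042969, 228.16476440429688), (127.60033416748047, 51.89777374267578), 51.15096664428711)
53 352 [502.6 229.9  57.9] ((502.93084716796875, 232.134033203125
[... 333 characters left out ...]
29.2  81.2] ((498.60748291015625, 229.66275024414062), (10.87112045288086, 22.97585678100586), 86.7153549194336)
85 11 [499.7 228.5  90. ] ((501.8348388671875, 230.17129516601562), (14.117713928222656, 12.157037734985352), 21.251760482788086)
93 46 [501.4 232.6  95.9] ((502.5606384277344, 232.22080993652344), (15.085945129394531, 14.413094520568848), 85.06302642822266)
101 0 [nan nan nan] ((0.0, 0.0), (0.0, 0.0), 0.0)
slide cm [-0.04 32.01 13.69] turn [ 1.203e+00 -1.000e-03 -0.000e+00] tooly 118.95 toolx [-0.  0. -1.] t 5.85 pos [ 515.1 -166.3  164.5] F [-0.2 -0.3 -1.8] w 13.9 q [ -19.1   17.8   99.1   -0.    63.1 -138.1]<stdin>:7: RuntimeWarning: Mean of empty slice.
  ret = um.true_divide(
```

View pics/w2.png

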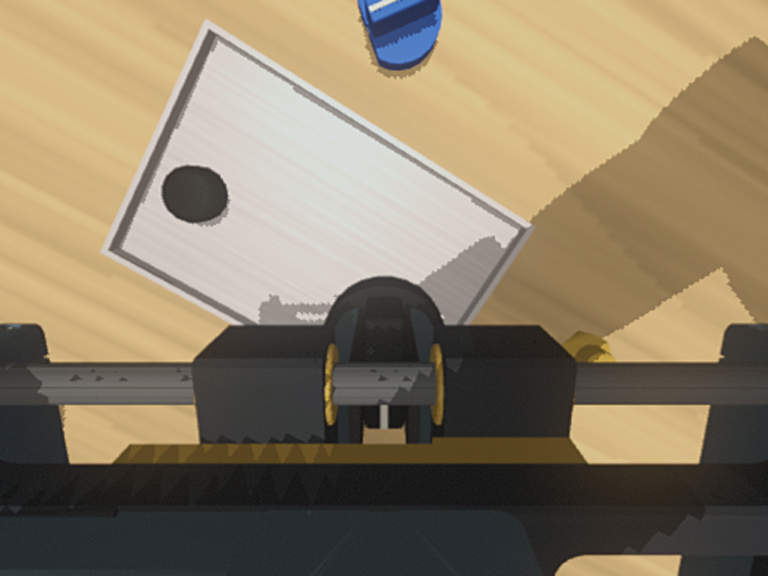

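```bash
python3 - <<'E'
from h import *
plan([557,188,165],51.2)
E
```

```text
slide cm [-0.12 28.94 20.85] turn [ 1.182e+00 -3.000e-03 -1.000e-03] tooly 118.94 toolx [-0.002  0.001 -1.   ] t 5.9 pos [ 514.6 -166.2  163.7] F [-0.2 -0.6 -1.3] w 13.9 q [ -19.1   17.9   99.2   -0.    63.1 -138.1]
```

Call:
arm_command:
  slide:
    - [0,3,2.1]
    - [0,6,4.2]
    - [0,9,6.3]
    - [0,12,8.5]
    - [0,15,10.7]
    - [0,18,12.9]
    - [0,21,15]
    - [0,24,17.1]
    - [0,26.5,19]
    - [0,28,20.2]
    - [0,28.9,20.8]
    - [0,28.9,20.8]
    - [0,28.9,20.8]
    - [0,28.9,20.8]
  turn:
    - [0.11,0,0]
    - [0.22,0,0]
    - [0.33,0,0]
    - [0.44,0,0]
    - [0.55,0,0]
    - [0.66,0,0]
    - [0.77,0,0]
    - [0.88,0,0]
    - [0.99,0,0]
    - [1.1,0,0]
    - [1.18,0,0]
    - [1.18,0,0]
    - [1.18,0,0]
    - [1.18,0,0]
  grip: [255,255,255,255,255,255,255,255,255,255,255,255,255,255]

```text
time_s: 7.07
ee_pos: [556.9, 186.1, 163.7]
ee_rot: [-112.1, 89.8, -150.7]
force: [0.1, -0.8, -1.0]
gripper_width: 14.3
```

```bash
python3 - <<'E'
from h import *
plan([557,188,165],51.2)
s=env.state(); p,d=env.grab_frame('wrist'); save('w3',p,1.5)
np.savez('w3.npz',p=p,d=d,pos=s['ee_pos'],rot=s['ee_rot'])
P=cloud('wrist',d,s)
r=np.hypot(P[...,0]-503,P[...,1]-232)
def f(n,r1,z0,z1):
    m=(r<r1)&(P[...,2]>z0)&(P[...,2]<z1);q=P[m]
    print(n,len(q),q.mean(0).round(1),cv2.minAreaRect(q[:,:2].astype(np.float32)))
f('top',25,96.5,101);f('shaft',25,90,101);f('shaft',25,80,101);f('body',90,40,72);f('plate',110,4,14)
E
```

```text
slide cm [-0.13  0.15 -0.11] turn [ 0.004 -0.001  0.003] tooly 51.42 toolx [-0.003 -0.001 -1.   ] t 7.0667 pos [556.9 186.1 163.7] F [ 0.1 -0.8 -1. ] w 14.3 q [ 17.4  21.9  93.   -0.   65.3 -34. ]
top 249 [500.1 232.2  97.5] ((499.9848937988281, 232.4949188232422), (14.867143630981445, 11.418680191040039), 51.415950775146484)
shaft 369 [500.1 232.3  96.9] ((499.420654296875, 232.4644775390625), (17.18164825439453, 12.262859344482422), 51.41595458984375)
shaft 369 [500.1 232.3  96.9] ((499.420654296875, 232.4644775390625), (17.18164825439453, 12.262859344482422), 51.41595458984375)
body 8003 [501.9 230.7  63.2] ((509.55816650390625, 224.81954956054688), (134.6783447265625, 74.44894409179688), 51.36314392089844)
plate 7464 [495.8 235.4   7.7] ((500.91705322265625, 231.578857421875), (109.98468017578125, 129.59793090820312), 51.25446319580078)
```

View pics/w3.png

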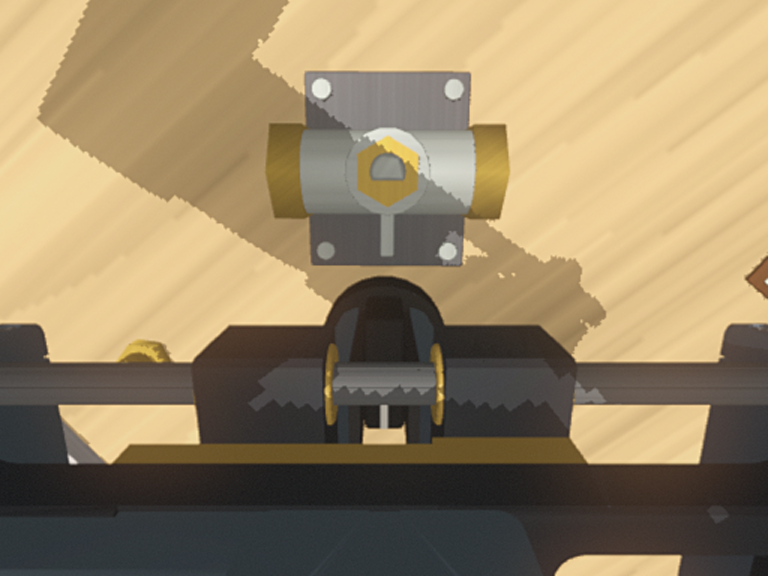

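```bash
python3 - <<'E'
from h import *
from scipy.optimize import least_squares
s=env.state(); p,d=env.grab_frame('wrist')
P=cloud('wrist',d,s)
print(s['ee_pos'],np.abs(s['qvel']).max())
r=np.hypot(P[...,0]-503,P[...,1]-232)
def f(n,r1,z0,z1):
    m=(r<r1)&(P[...,2]>z0)&(P[...,2]<z1);q=P[m]
    print(n,len(q),cv2.minAreaRect(q[:,:2].astype(np.float32)))
f('top',25,96.5,101);f('shaft',25,80,101);f('plate',110,4,14)
# brass nut: ring r<25 z 72..78
f('nut',30,73,78)
# held knob in TCP frame
T=np.eye(4);T[:3,:3]=R.from_euler('xyz',s['ee_rot'],degrees=True).as_matrix();T[:3,3]=s['ee_pos']
Q=(P-T[:3,3])@T[:3,:3]
m=(np.abs(Q[...,1])<32)&(Q[...,2]<-3)&(Q[...,2]>-40)&(Q[...,0]>-5)&(Q[...,0]<35)
q=Q[m]; print(len(q), np.percentile(q,[1,50,99],axis=0).round(1))
h=np.histogram(q[:,0],bins=np.arange(-5,36,2.5));print(h[0])
e=q[(q[:,0]>5)&(q[:,0]<16)]
hull=cv2.convexHull(e[:,1:].astype(np.float32))[:,0]
hull=hull[hull[:,1]<-8]
sol=least_squares(lambda c:np.hypot(hull[:,0]-c[0],hull[:,1]-c[1])-27,[0,0]);print('knob axis in tool y,z',sol.x,np.abs(sol.fun).max(),len(hull))
E
```

```text
[557.13819651 185.89225301 164.02924262] 0.45364856564982503
top 251 ((499.4422607421875, 233.043212890625), (16.354286193847656, 12.110034942626953), 51.361419677734375)
shaft 381 ((499.4678039550781, 232.59390258789062), (17.251115798950195, 12.947879791259766), 51.36233901977539)
plate 7542 ((501.25384521484375, 231.42633056640625), (110.19853973388672, 130.0780487060547), 51.12594223022461)
nut 1048 ((501.58416748046875, 231.3927001953125), (32.477882385253906, 37.10780334472656), 50.63245391845703)
1539 [[ -4.7 -23.7 -26.5]
 [ 11.6  -1.2 -21.4]
 [ 30.9  22.  -10.5]]
[ 76  74  56  60  53  30 733  95  60  60  53  55  60  41  32   1]
knob axis in tool y,z [-0.98127822  0.64567798] 4.725871565543876 31
```

```bash
python3 - <<'E'
from h import *
from scipy.optimize import least_squares
s=env.state(); p,d=env.grab_frame('wrist')
P=cloud('wrist',d,s)
T=np.eye(4);T[:3,:3]=R.from_euler('xyz',s['ee_rot'],degrees=True).as_matrix();T[:3,3]=s['ee_pos']
Q=(P-T[:3,3])@T[:3,:3]
m=(np.abs(Q[...,1])<32)&(Q[...,2]<-12)&(Q[...,2]>-40)&(Q[...,0]>9.5)&(Q[...,0]<13)
q=Q[m]; print(len(q),np.median(q[:,0]))
b=[]
for y in np.arange(-22,23,2):
    k=q[np.abs(q[:,1]-y)<1]
    if len(k)>2: b.append([y,k[:,2].min()])
b=np.array(b);print(b.round(1).tolist())
sol=least_squares(lambda c:np.hypot(b[:,0]-c[0],b[:,1]-c[1])-27,[0,0],loss='soft_l1');print(sol.x,np.abs(sol.fun).round(1))
plan([501.4,231.4,164],51.3)
E
```

```text
724 11.537595821113836
[[-22.0, -17.4], [-20.0, -19.1], [-18.0, -20.8], [-16.0, -22.1], [-14.0, -23.4], [-12.0, -24.4], [-10.0, -25.1], [-8.0, -25.8], [-6.0, -26.1], [-4.0, -26.6], [-2.0, -26.5], [0.0, -26.4], [2.0, -26.5], [4.0, -26.0], [6.0, -25.8], [8.0, -25.2], [10.0, -24.4], [12.0, -23.4], [14.0, -22.6], [16.0, -21.3], [18.0, -18.8], [20.0, -17.2], [22.0, -14.6]]
[-0.90846084  0.26227283] [0.5 0.2 0.1 0.  0.  0.  0.1 0.  0.1 0.  0.2 0.3 0.1 0.3 0.  0.1 0.1 0.1
 0.3 0.4 0.2 0.2 0.3]
slide cm [ 0.06  0.04 -7.22] turn [ 0.    -0.     0.001] tooly 51.31 toolx [-0.001 -0.001 -1.   ] t 7.2167 pos [557.5 185.9 164.6] F [ 0.2 -0.1 -0.4] w 13.8 q [ 17.3  21.8  93.   -0.   65.3 -34. ]
```

Call:
arm_command:
  slide:
    - [0,0.12,-3]
    - [0,0.12,-5.5]
    - [0,0.12,-7]
    - [0,0.12,-7.25]
    - [1,0.12,-7.25]
    - [2,0.12,-7.25]
    - [2.7,0.12,-7.25]
    - [2.7,0.12,-7.25]
    - [2.7,0.12,-7.25]
  turn:
    - [0,0,0]
    - [0,0,0]
    - [0,0,0]
    - [0,0,0]
    - [0,0,0]
    - [0,0,0]
    - [0,0,0]
    - [0,0,0]
    - [0,0,0]
  grip: [255,255,255,255,255,255,255,255,255]

```text
time_s: 7.97
ee_pos: [501.9, 232.6, 136.8]
ee_rot: [-110.1, 89.9, -148.8]
force: [-0.2, 0.4, -0.1]
gripper_width: 13.6
```

```bash
python3 - <<'E'
from h import *
plan([501.4,231.4,134],51.3)
p,d=env.grab_frame('scene'); save('s4',p,5,(170,270,310,430))
P=cloud('scene',d)
s=env.state(); p,d=env.grab_frame('wrist'); save('w4',p,1.5)
E
```

```text
slide cm [ 0.28 -0.12  0.03] turn [-0.    -0.001  0.002] tooly 51.29 toolx [-0.002 -0.001 -1.   ] t 7.9667 pos [501.9 232.6 136.8] F [-0.2  0.4 -0.1] w 13.6 q [ 23.7  20.3  99.8  -0.   60.  -27.6]
```

View pics/s4.png

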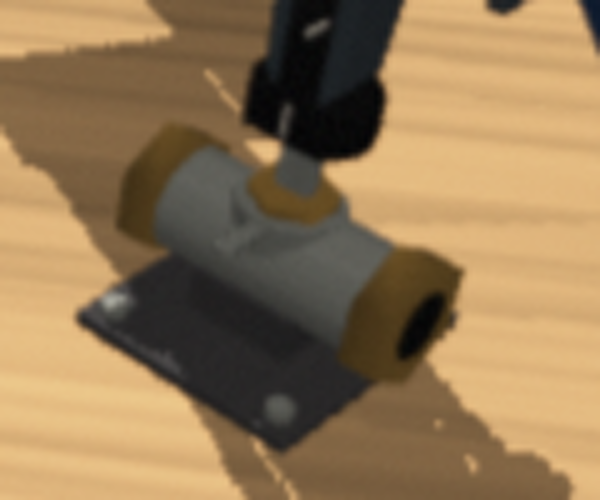

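View pics/w4.png

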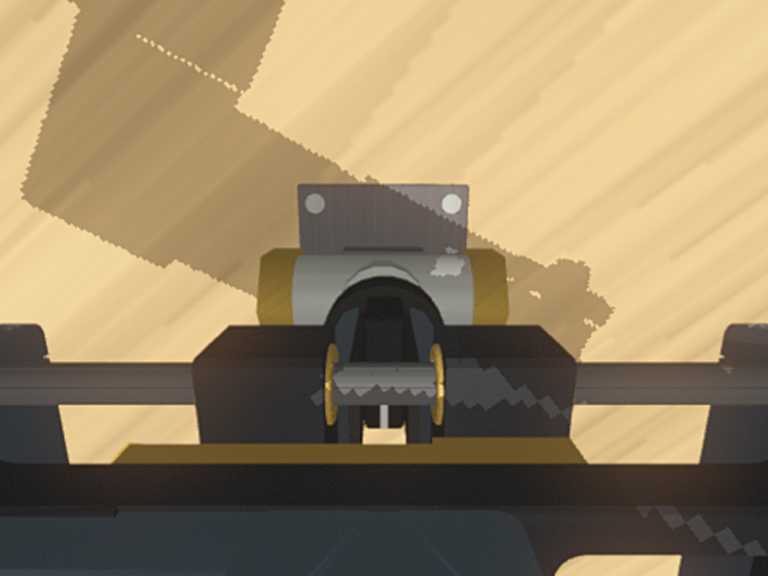

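```bash
python3 - <<'E'
from h import *
c=env.calibration('scene');K=np.array(c['K']);M=np.array(c['camera_from_world'])
p,d=env.grab_frame('scene')
def pr(q):
    q=M@np.append(q,1); return K[0,2]+K[0,0]*q[0]/-q[2],K[1,2]-K[1,1]*q[1]/-q[2]
for z in (82,90,98,106,116,126): print(z,np.round(pr([501.4,231.4,z]),1))
g=p.astype(int)
for r in range(186,212,2): print(r,[tuple(x) and int(sum(x)/3) for x in g[r,354:394]])
E
```

```text
82 [368.8 203.8]
90 [369.5 200.7]
98 [370.2 197.5]
106 [370.9 194.3]
116 [371.7 190.2]
126 [372.6 186.1]
186 [112, 95, 93, 95, 93, 75, 36, 11, 10, 7, 14, 13, 10, 9, 8, 7, 8, 6, 6, 9, 18, 30, 32, 33, 33, 30, 28, 24, 20, 14, 11, 19, 53, 108, 153, 163, 165, 165, 166, 166]
188 [132, 117, 101, 97, 92, 57, 22, 9, 9, 7, 10, 9, 8, 9, 8, 6, 8, 9, 6, 13, 27, 32, 33, 30, 24, 20, 15, 11, 10, 11, 7, 12, 17, 68, 152, 173, 174, 174, 174, 172]
190 [97, 118, 133, 113, 90, 47, 13, 6, 7, 7, 6, 9, 17, 49, 31, 12, 9, 8, 9, 12, 19, 21, 16, 14, 9, 11, 7, 9, 10, 11, 9, 11, 27, 98, 160, 174, 174, 174, 174, 174]
192 [93, 94, 99, 113, 89, 40, 12, 6, 8, 7, 8, 9, 32, 73, 45, 13, 9, 9, 9, 8, 9, 10, 11, 9, 8, 11, 11, 7, 10, 9, 12, 10, 41, 137, 171, 177, 178, 178, 178, 178]
194 [98, 98, 98, 98, 92, 74, 46, 19, 8, 8, 9, 17, 52, 62, 34, 12, 8, 8, 9, 8, 8, 7, 6, 7, 11, 9, 7, 8, 6, 7, 8, 16, 67, 145, 165, 168, 168, 168, 169, 170]
196 [101, 101, 101, 100, 101, 102, 113, 131, 90, 44, 24, 30, 72, 48, 17, 9, 7, 8, 9, 7, 8, 5, 9, 6, 5, 5, 7, 7, 7, 9, 5, 42, 139, 171, 175, 174, 173, 172, 171, 169]
198 [78, 88, 99, 99, 106, 1
[... 540 characters left out ...]
 85, 83, 79, 74, 72, 73, 74, 72, 71, 71, 70, 71, 71, 74, 106, 163, 181, 183, 182, 182, 182, 182, 182, 182, 182, 183, 182, 182, 181, 181, 181, 182, 181, 181]
206 [94, 95, 93, 91, 88, 77, 73, 71, 71, 71, 71, 71, 72, 71, 70, 70, 70, 70, 71, 68, 73, 96, 138, 170, 179, 181, 181, 183, 182, 183, 183, 183, 183, 182, 182, 180, 181, 182, 182, 182]
208 [94, 91, 82, 85, 85, 72, 64, 65, 69, 71, 70, 72, 71, 72, 71, 71, 70, 71, 70, 70, 70, 71, 72, 94, 134, 160, 169, 170, 170, 171, 172, 172, 173, 172, 174, 174, 176, 176, 177, 177]
210 [94, 93, 76, 75, 83, 87, 81, 66, 63, 69, 71, 71, 70, 71, 71, 71, 71, 71, 71, 70, 70, 70, 71, 71, 85, 118, 155, 164, 165, 166, 166, 165, 165, 166, 165, 167, 166, 166, 167, 166]
```

Call:
arm_command:
  slide:
    - [0,-0.05,0]
    - [0.3,-0.05,0]
    - [0.6,-0.05,0]
    - [0.8,-0.05,0]
    - [0.9,-0.05,0]
    - [1.0,-0.05,0]
    - [1.1,-0.05,0]
    - [1.2,-0.05,0]
    - [1.2,-0.05,0]
  turn:
    - [0,0,0]
    - [0,0,0]
    - [0,0,0]
    - [0,0,0]
    - [0,0,0]
    - [0,0,0]
    - [0,0,0]
    - [0,0,0]
    - [0,0,0]
  grip: [255,255,255,255,255,255,255,255,255]

```text
time_s: 8.87
ee_pos: [501.4, 232.9, 125.7]
ee_rot: [-103.0, 90.0, -141.7]
force: [0.1, -0.2, -1.1]
gripper_width: 13.6
```

Call:
arm_command:
  slide:
    - [0.15,0,0]
    - [0.3,0,0]
    - [0.45,0,0]
    - [0.6,0,0]
    - [0.75,0,0]
    - [0.9,0,0]
    - [1.0,0,0]
    - [1.1,0,0]
    - [1.1,0,0]
  turn:
    - [0,0,0]
    - [0,0,0]
    - [0,0,0]
    - [0,0,0]
    - [0,0,0]
    - [0,0,0]
    - [0,0,0]
    - [0,0,0]
    - [0,0,0]
  grip: [255,255,255,255,255,255,255,255,255]

```text
time_s: 9.62
ee_pos: [501.4, 232.8, 114.7]
ee_rot: [-109.9, 90.0, -148.5]
force: [0.3, 1.2, -0.8]
gripper_width: 14.1
```

```bash
python3 - <<'E'
from h import *
plan([501.4,231.4,108],51.3)
p,d=env.grab_frame('scene'); save('s5',p,5,(170,270,310,430))
E
```

```text
slide cm [ 0.67 -0.11  0.09] turn [ 0.001 -0.     0.   ] tooly 51.34 toolx [-0. -0. -1.] t 9.6167 pos [501.4 232.8 114.7] F [ 0.3  1.2 -0.8] w 14.1 q [ 23.7  21.5 101.5  -0.   57.  -27.6]
```

View pics/s5.png

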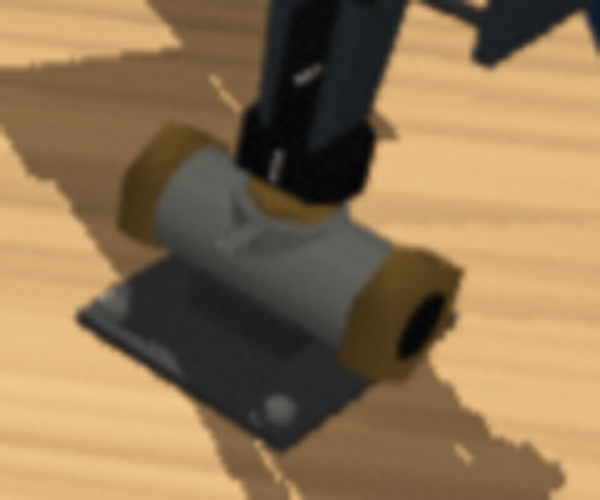

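Call:
arm_command:
  slide:
    - [0.1,0,0]
    - [0.2,0,0]
    - [0.3,0,0]
    - [0.4,0,0]
    - [0.5,0,0]
    - [0.5,0,0]
    - [0.5,0,0]
  turn:
    - [0,0,0]
    - [0,0,0]
    - [0,0,0]
    - [0,0,0]
    - [0,0,0]
    - [0,0,0]
    - [0,0,0]
  grip: [255,255,255,255,255,255,255]

```text
time_s: 10.25
ee_pos: [501.7, 233.0, 110.8]
ee_rot: [57.6, 89.9, 18.9]
force: [-1.7, -0.1, 5.8]
gripper_width: 13.6
```

Call:
arm_command:
  slide:
    - [0.1,0,0]
    - [0.2,0,0]
    - [0.3,0,0]
    - [0.4,0,0]
    - [0.5,0,0]
    - [0.5,0,0]
    - [0.5,0,0]
  turn:
    - [0,0,0]
    - [0,0,0]
    - [0,0,0]
    - [0,0,0]
    - [0,0,0]
    - [0,0,0]
    - [0,0,0]
  grip: [255,255,255,255,255,255,255]

```text
time_s: 10.83
ee_pos: [501.8, 233.0, 107.8]
ee_rot: [59.8, 89.9, 21.1]
force: [-5.0, -1.6, 15.9]
gripper_width: 13.7
```

```bash
python3 - <<'E'
from h import *
plan([501.4,231.4,108],51.3)
p,d=env.grab_frame('scene'); save('s6',p,5,(170,270,310,430))
Ps=cloud('scene',d)
m=(np.hypot(Ps[...,0]-501.4,Ps[...,1]-231.4)<45)&(p.astype(int).sum(-1)<60)&(Ps[...,2]>60)&(Ps[...,2]<120)
print('scene dark z pct',np.percentile(Ps[m][:,2],[1,5,25,50,75,95]))
s=env.state(); p,d=env.grab_frame('wrist'); P=cloud('wrist',d,s); save('w6',p,1.5)
T=np.eye(4);T[:3,:3]=R.from_euler('xyz',s['ee_rot'],degrees=True).as_matrix();T[:3,3]=s['ee_pos']
Q=(P-T[:3,3])@T[:3,:3]
m=(np.abs(Q[...,1])<32)&(Q[...,2]<-12)&(Q[...,2]>-40)&(Q[...,0]>6)&(Q[...,0]<15)
q=Q[m]; print(len(q),np.median(q[:,0]),'ledge world z',np.median(P[m][:,2]))
k=q[np.abs(q[:,0]-np.median(q[:,0]))<1.2]
A=np.c_[k[:,1:],np.ones(len(k))]; print('tilt y,z rad',np.linalg.lstsq(A,k[:,0],rcond=None)[0])
b=[]
for y in np.arange(-22,23,2):
    kk=k[np.abs(k[:,1]-y)<1]
    if len(kk)>2: b.append([y,kk[:,2].min()])
b=np.array(b)
from scipy.optimize import least_squares
sol=least_squares(lambda c:np.hypot(b[:,0]-c[0],b[:,1]-c[1])-27,[0,0],loss='soft_l1');print(sol.x, (T@np.r_[10,sol.x,1])[:3])
E
```

```text
slide cm [-0.02 -0.15  0.07] turn [ 0.001  0.001 -0.002] tooly 51.34 toolx [ 0.002  0.001 -1.   ] t 10.8333 pos [501.8 233.  107.8] F [-5.  -1.6 15.9] w 13.7 q [ 23.7  21.9 102.1  -0.   55.9 -27.6]
scene dark z pct [ 79.75306334  82.32645854  89.23502116  97.28016704  99.32752538
 115.1274463 ]
821 11.516922888713502 ledge world z 96.21274024312112
tilt y,z rad [-1.28852062e-03 -4.83643746e-03  1.14223800e+01]
[-0.84641609  0.2889981 ] [501.49787493 232.20584596  97.74710314]
```

View pics/s6.png

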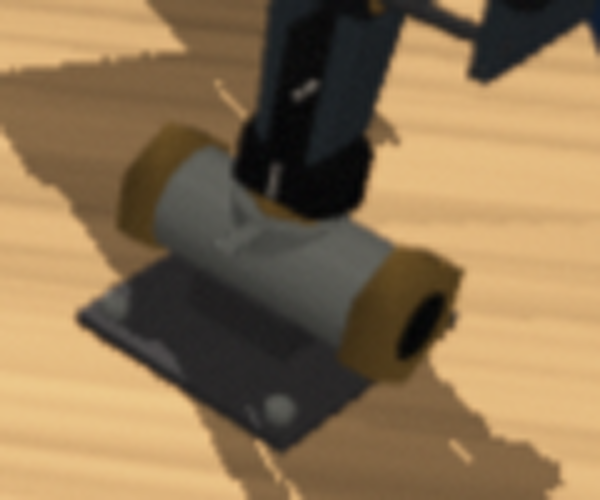

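View pics/w6.png

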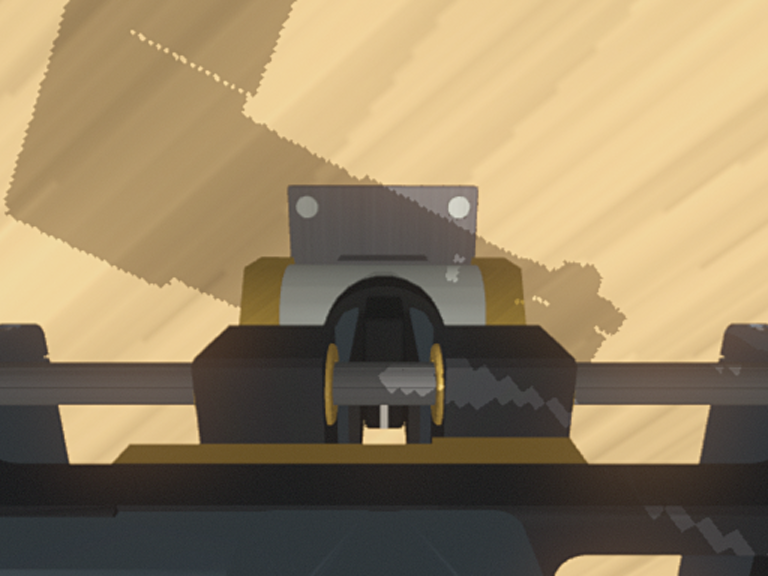

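Call:
arm_command:
  slide:
    - [0.05,0,0]
    - [0.1,0,0]
    - [0.15,0,0]
    - [0.15,0,0]
    - [0.15,0,0]
    - [0.15,0,0]
    - [0.15,0,0]
    - [0.15,0,0]
    - [0.15,0,0]
    - [0.15,0,0]
  turn:
    - [0,0,0]
    - [0,0,0]
    - [0,0,0]
    - [0,0,0]
    - [0,0,0]
    - [0,0,0]
    - [0,0,0]
    - [0,0,0]
    - [0,0,0]
    - [0,0,0]
  grip: [255,255,255,255,255,255,255,255,255,255]

```text
time_s: 11.77
ee_pos: [501.8, 233.1, 107.7]
ee_rot: [60.5, 89.8, 21.9]
force: [-6.8, -3.8, 25.5]
gripper_width: 13.9
```

```bash
python3 - <<'E'
from h import *
s=env.state();print(s['ee_pos'],s['force'],s['gripper_width'])
for l in ['cap_center','plug_center','sleeve_center']: 
    pass
print(env.job_done())
E
```

```text
[501.81768157 233.07017205 107.67421823] [-6.76678564 -3.76686704 25.47587954] 13.879978403677072
the job is handed in; nothing more can be done
None
```

I took the black bar-grip knob out of the tray and turned it about 68° so its flat matched the spindle's. I then pushed it home and kept pressing, and handed the job in at about 11.8 s of the 45 s allowed; no verdict is reported.

**Last checks:**
- **Fully home and right down:** the knob's ledge measured 96 mm high, so its underside is at about 76 mm. About 77 mm is expected with the knob home and the spindle at its stop, so this agrees within the roughly 2 mm calibration.
- **Pressing force:** the tool was pushing with about 25 N. The last 1.5 mm of commanded push added 10 N but moved the tool only 0.1 mm, which fits the stop.
- **Alignment:** the gripper's yaw was within 0.3° of the valve's. The knob's tilt in the gripper was about 0.005 rad, and it had not slipped in the gripper as of the check just before that push.
- **Position:** the knob's axis came out about 1 mm from the spindle axis I had measured.

**Disagreements and gaps:**
- The top and wrist cameras disagreed by about 2 mm on where the knob was. I relied on the wrist camera for the fit.
- There was a side force of about 8 N at the end.
- I did not measure the cap, sleeve and plug again at the end. The arm passed well above the plug, stayed clear of the cap and sleeve, and touched none of them.

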